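# Hold a thermal cycler's sprung lid just under its balance point

## Robot

A 6-joint arm with a two-finger parallel gripper is mounted at the origin on the work surface. World frame = base frame: x ahead of the robot, y to its left, z up, the work surface at z = 0. Lengths are in mm, angles in rad, forces in N, time in s.
With the tool pointing down it reaches from about 350 to 875 mm from the base axis. Payload 4.2 kg.
Tool frame: the origin (TCP) lies midway between the tips of the shut fingers; the grasp point (between the pads) lies 19 mm behind it; z points along the fingers, y is the line along which they close (so a half turn about z gives the same grasp; the last joint's range is limited). The gripper opens to 85 mm and grips with 20 to 120 N. Pads are 22 mm wide; open, the fingers measure 114 mm over their backs; the gripper's body (76 mm by 85 mm) begins 54 mm behind the grasp point. The pads swing forward as they close: fully open they stand 13 mm farther back than shut.
Start: joints at [1.602, 0.385, 0.008, 0, -1.194, -0.259], TCP at [141.115, 608.84, 231.312] pointing down, gripper open.
Joint ranges: [-3.14, 3.14], [-1.21, 2.06], [-1.07, 1.41], [-3.16, 2.05], [-2.99, -0.16], [-3.1, 3.1]. Speed limits (rad/s): [2.79, 2.79, 3.14, 3.14, 3.14, 3.14].

## Interface

Orientations are given as a unit quaternion [x, y, z, w].
In Python, from bench import sensors, get_image, camera_params, job_done gives the robot as it stands.
- The arm moves only by the tool servo_tool, never from a script. Its argument "motion" is a list of rows, each an object with "travel": the shift along the tool's x, y, z as a fraction of full scale, a list of three; "rot": the turn, a rotation vector about the tool's x, y, z as a fraction of full scale, a list of three; "hand": the opening, from 0 (shut) to 1 (fully open). In form: [{"travel": [x, y, z], "rot": [wx, wy, wz], "hand": hand}, ...]. A call has 1 to 10 rows; each row shifts and turns the commanded pose from where the row before left it, along the tool's axes as they then stand; what a row does not reach is not made up. Full scale, the value 1, is 25 cm for a shift and 360 degrees for a turn. A row lasts 1/12 s, in which the tool goes at most 41.7 mm and 7.16 degrees, less where a joint would pass 70% of its speed; a pose out of reach is approached as far as the arm can. A call with a number of a shift or a turn outside -1 to 1 is refused whole. A call with a gripper value outside its range is refused whole. The fingers move at their own pace and stop on an object; the grip force is fixed at half the most. Time passes only in rows, so rows that do not move let the fingers close. It gives the time, the measured TCP pose, the force, the opening and the grip force at its end, in the units of the state.
- sensors.read_state(): the state, without advancing time (a new reading comes with each control period).
- get_image(name): name is "scene" or "top" or "wrist"; returns (picture, depth): 400x640x3 uint8, red, green, blue; 400x640 float32, mm along the optical axis (not along the pixel's ray), 0 where there is no reading.
- camera_params(name): a dict with "camera_matrix" (3x3 intrinsics, pixels), "R" (3x3) and "t" (3): a world point X has camera coordinates R X + t; the wrist camera has in their place "mount" (4x4, takes a point from camera to tool coordinates, whose origin is the TCP and whose axes are the flange's). Camera axes: x right, y down, z forward; pixel columns grow to the right and rows downward; lengths in mm; the calibration is good to about 2 mm. A picture is of the moment at which its call begins: read the wrist's pose just before it. camera_params takes no time and is no camera call.
- job_done(): hands the job in; it is judged then, once.
The state is a dict: "clock": time; "joints": joint angles; "joint_vel": joint speeds; "joint_efforts": joint torques, N m; "position": TCP position; "ee_rot": TCP orientation; "contact_force": force on the tool from outside, world axes, zero at the start; "wrist_torque": the same for the moment, N m; "gripper_width": finger opening in mm; "grasp_force": force on a finger pad.
Only numpy, scipy, OpenCV 4.12 (cv2) and the standard library are available. Lean on these libraries where they do the work, as an engineer would, in place of code of your own. Each camera call takes 0.05 s, during which the arm holds its last target. There are 200 camera calls.

## Task

I am about to set the hinge spring of the thermal cycler and need its lid held: first turn the lock knob on the lid anticlockwise until it clicks over its detent and stays unlocked. Then take hold of the lid, best by its front handle, and raise it a few degrees past its balance point, where the spring takes over, but do not let it fly back or slam shut. Ease it down to just below the balance point, at most about ten degrees under it, and finish still holding the lid in the fingers, steady there; leave the other things on the bench where they are.

Things in the scene. Friction and masses are not known exactly. Their poses are not given: they have to be found in the camera images.
- cycler: compact bench-top thermal cycler, fixed: white housing 290 mm deep (its x) x 200 mm wide (its y), deck 135 mm high, sloping control panel with screen and keys at the front, grey lid over the rear two thirds. Origin: centre of its underside, on the bench. x points from the control panel to the hinge at the rear, y to the left, z up
- lid: the lid with handle and knob. Origin: middle of its hinge axis, 125 mm behind the cycler's origin, 135 mm above the bench; x, y, z as the cycler's when shut. It reaches 190 mm from the axis to its front face, 200 mm wide, 40 mm thick, top 175 mm above the bench when shut, about 1 kg. At lid angle a the handle is 235 cos(a) - 25 sin(a) mm in front of the axis and 235 sin(a) + 25 cos(a) mm above it
- lid_angle (a joint): opening angle of the lid, rad: 0 shut, grows as the front rises, stop at 1.45 (over 1.2 counts as flown back). Spring hinge: below the balance point at 0.70 (40 degrees, +-0.02) the lid falls shut if let go, above it the spring throws it open. About 1.6 N at the handle lift it from shut, falling to none at balance; 0.1 rad to either side it pushes with 0.3 N. Knob locked: lifts under 0.02
- lid_handle (a point): steel grab bar of the lid: round, 12 mm thick, 120 mm long along the cycler's y, on two 10 mm posts at its ends, its axis 45 mm clear of the lid's front face. This point: middle of the bar, on its axis; lid shut, 160 mm above the bench, about 45 mm above the control panel; at balance about 305 mm above the bench. Can be pinched from above; the bar then turns between the fingers as the lid rises
- knob_grip (a point): lock knob on the lid, black: round foot 52 mm across, 8 mm high, with an upright grip bar 52 mm long, 14 mm thick, from 8 to 42 mm above the lid's top. This point: on its axis, 31 mm above the lid's top (206 mm above the bench, lid shut), 140 mm in front of the hinge axis, mid-width. Axes turn with the knob: y along the bar, z up. Locked, the bar lies along the cycler's y
- knob_angle (a joint): angle of the lock knob, rad: 0 locked (stop), grows anticlockwise seen from above, 1.15 unlocked (stop). A sprung ball detent throws it back below 0.58 and on to 1.1 or more by itself beyond; takes about 0.2 Nm at most. The lid is free above about 1.0
- tube_rack: white rack of microtubes, 110 x 65 mm, 44 mm high, loose, beside the cycler; origin: centre of its underside
- tip_box: shut box of pipette tips, 120 x 82 mm, 64 mm high, loose, beside the cycler; origin: centre of its underside
- timer: flat bench timer, 64 x 64 mm, 18 mm high, loose, beside the cycler's front; origin: centre of its underside
- cool_block: aluminium cooling block, 130 x 90 x 30 mm, loose; origin: centre of its underside
- reagent: amber reagent bottle, 56 mm across, 115 mm high, loose; origin: centre of its underside
- beaker: clear beaker, 70 mm across, 85 mm high, loose; origin: centre of its underside
- jar: small white screw-cap jar, 44 mm across, 52 mm high, loose, beside the cycler's front; origin: centre of its underside

How it is judged (in metres and radians):
On the way, in this order (a step that is already met when the one before it is completed fails the run):
1. the knob has clicked over its detent and stands unlocked, the lid still shut (value of joint knob_angle above 1 rad and value of joint lid_angle below 0.05 rad), for 0.2 s.
2. the lid, held by the fingers, is past its balance point (value of joint lid_angle above 0.74 rad and contact force between the fingers and lid above 0.05 N), for 0.1 s.
At the end, for the whole second after the job is handed in: the lid stands still between 0.50 and 0.67 rad open (0.03 to 0.20 rad below its balance point), where it would fall by itself, the fingers carry it, and the knob is still unlocked (over 1.0 rad) (value of joint lid_angle between 0.5 and 0.67 rad and velocity of joint lid_angle between -0.1 and 0.1 rad/s and contact force between the fingers and lid above 0.05 N and value of joint knob_angle above 1 rad); the arm keeps its last pose, push and grip.
It fails at once if the lid flies back (over 1.2 rad) (value of joint lid_angle above 1.2 rad).
It fails at once if the lid falls or slams (closing faster than 2 rad/s) (velocity of joint lid_angle below -2 rad/s).
It fails at once if another thing on the bench is moved by more than 30 mm (distance of any of tube_rack, tip_box, timer, cool_block, reagent, beaker, jar from where it was at the start of the episode above 0.03 m).
It also fails if it takes over 48 s, if anything falls off the work surface, if the arm or the gripper's body presses on something with over 40 N, if the wrist force passes 120 N, or if a joint passes its speed limit or range.

## Working session

There is one attempt and no reset: what is moved stays moved. The work goes in short steps, Python scripts to look and compute and a tool call to move; the robot and the scene stay as the last step left them, time stands still between calls to the robot, and variables do not carry over. Pictures are saved under pics/ and viewed, at most 10 in all, crops included, and the job is handed in when it is done.

Besides the shell and the picture viewer there is one more tool, called after "Request:" in YAML: its name, and indented under it one key for each argument. servo_tool: Moves the arm, as the interface text tells. Its arguments: {"type":"object","properties":{"motion":{"type":"array"}},"required":["motion"]}

```bash
mkdir -p pics; ls; python3 - <<'E'
from bench import *
import cv2,numpy as np
s=sensors.read_state();print(s)
for n in("scene","top"):
    p,d=get_image(n);cv2.imwrite(f"pics/{n}0.png",p[...,::-1]);np.save(f"{n}0.npy",d)
    c=camera_params(n);print(n,c)
print(camera_params("wrist"))
E
```

```text
pics
{'clock': 0.0, 'joints': array([ 1.60161788e+00,  3.85554619e-01,  6.61051980e-03, -5.19445001e-04,
       -1.19401575e+00, -2.58593779e-01]), 'joint_vel': array([ 7.73073797e-04,  3.41405908e-04,  6.56715302e-05, -5.92185471e-04,
        5.44233447e-04, -6.12454750e-04]), 'joint_efforts': array([ 4.27093819e-04, -3.92290306e+01,  1.88403136e+01,  4.18634087e+00,
       -4.69863691e-03,  2.85754609e-06]), 'position': array([140.97803752, 608.27801922, 230.21374339]), 'ee_rot': array([ 9.93510479e-01, -1.13735216e-01, -8.28841312e-05,  1.10526460e-03]), 'contact_force': array([-0.10464899,  0.29749975,  0.59885726]), 'wrist_torque': array([-0.01523423,  0.01181929, -0.02403888]), 'grasp_force': 0.0, 'gripper_width': 85.59197555245228}
scene {'camera_matrix': array([[427.76332461,   0.        , 313.96193647],
       [  0.        , 427.76332461, 202.88791557],
       [  0.        ,   0.        ,   1.        ]]), 'R': array([[ 0.10585935,  0.99437298,  0.00402209],
       [ 0.81325639, -0.08424905, -0.57577438],
       [-0.57219563,  0.06422209, -0.81759873]]), 't': array([ -54.6105
[... 248 characters left out ...]
59  , -0.00562425],
       [-0.9982473 , -0.02516275, -0.05356457],
       [ 0.05340478,  0.0069803 , -0.99854855]]), 't': array([ -11.90646013,  545.88881938, 1371.21325803])}
{'camera_matrix': array([[347.11281552,   0.        , 318.20270486],
       [  0.        , 347.11281552, 198.52210459],
       [  0.        ,   0.        ,   1.        ]]), 'mount': array([[ 2.54532333e-04, -9.55519031e-01, -2.94929340e-01,
         7.54363811e+01],
       [ 9.99999787e-01,  6.57669435e-05,  6.49954705e-04,
        -1.82079967e+00],
       [-6.01647489e-04, -2.94929443e-01,  9.55518844e-01,
        -1.42746651e+02],
       [ 0.00000000e+00,  0.00000000e+00,  0.00000000e+00,
         1.00000000e+00]])}
```

View pics/top0.png

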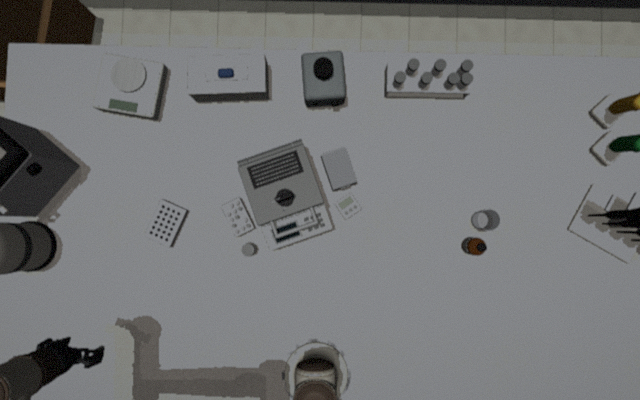

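View pics/scene0.png

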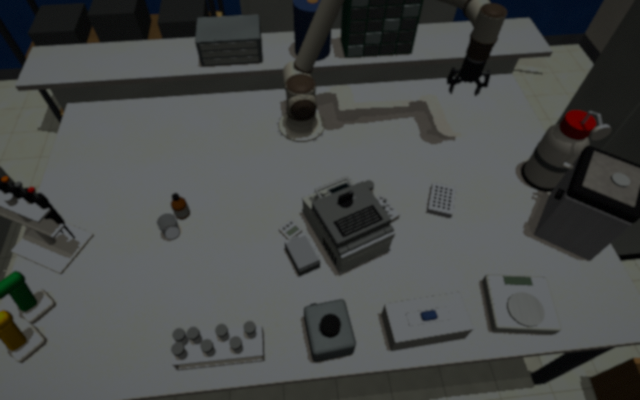

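Top view: the cycler is at about (285,195) with the panel facing the robot, the knob at about (285,198) and the timer at (348,205). The jar is at (250,249) and the gripper at bottom left. Next, an enlarged crop.

```bash
cat >h.py <<'E'
from bench import *
import cv2,numpy as np
from scipy.spatial.transform import Rotation as Ro
def ray(n,u,v,z):
    c=camera_params(n);K,R,t=c["camera_matrix"],c["R"],c["t"]
    o=-R.T@t;d=R.T@np.linalg.solve(K,[u,v,1]);return o+d*(z-o[2])/d[2]
def cloud(n,d):
    c=camera_params(n);K,R,t=c["camera_matrix"],c["R"],c["t"]
    v,u=np.mgrid[:400,:640];P=np.stack([(u-K[0,2])/K[0,0]*d,(v-K[1,2])/K[1,1]*d,d],-1)
    return (P-t)@R
E
python3 - <<'E'
from h import *
p=cv2.imread("pics/top0.png")[125:265,215:370]
p=cv2.resize(p,None,fx=5,fy=4.2857,interpolation=cv2.INTER_CUBIC) if 0 else cv2.resize(p,None,fx=4.2,fy=4.2,interpolation=cv2.INTER_CUBIC)
cv2.imwrite("pics/c.png",cv2.convertScaleAbs(p,alpha=1.6))
P=cloud("top",np.load("top0.npy"))
Z=P[...,2];m=(abs(Z-175)<6);m[:,:235]=0;m[:,335:]=0;m[:135]=0;m[240:]=0
pts=P[m][:,:2].astype(np.float32);print(len(pts),np.median(Z[m]),cv2.minAreaRect(pts))
k=Z>195;k[:,:235]=0;k[:,335:]=0;k[:135]=0;k[240:]=0;print(k.sum(),P[k].mean(0),cv2.minAreaRect(P[k][:,:2].astype(np.float32)))
E
```

```text
4053 174.0907996069844 ((560.2972412109375, 105.91317749023438), (223.8655242919922, 200.08004760742188), 20.939563751220703)
158 [520.71397338  64.2468654  603.84750952] ((522.2235107421875, 51.21831512451172), (148.9144287109375, 42.601016998291016), 65.54117584228516)
```

View pics/c.png

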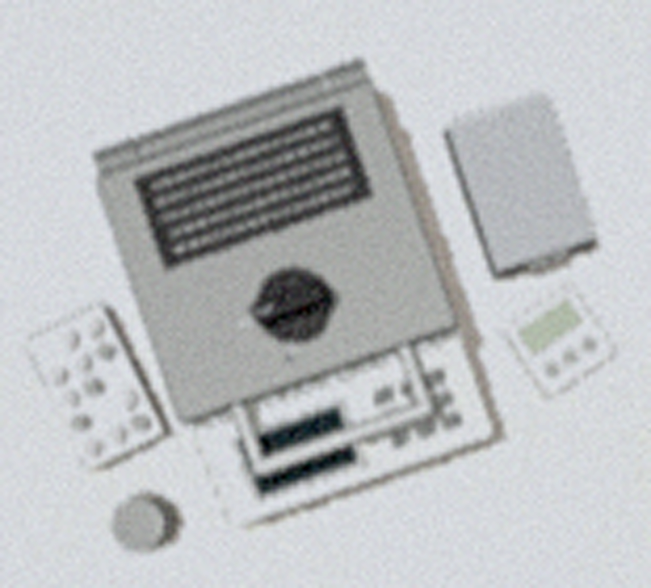

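The crop shows the lid yawed about 20.9°. Its front corners are at crop (188,422) and (458,325), the knob at (292,305), and the handle bar ends at (250,470) and (430,405).

```bash
python3 - <<'E'
from h import *
q=lambda a,b,z:ray("top",215+(a+.5)/4.2-.5,125+(b+.5)/4.2-.5,z).round(1)
L,R_=q(188,422,175),q(458,325,175);print("lid front",L,R_,L-R_)
print("rear",q(98,155,175),q(362,62,175))
kn=q(292,305,185);print("knob",kn)
h1,h2=q(250,470,160),q(430,405,160);print("handle",h1,h2,(h1+h2)/2)
d=np.load("top0.npy");P=cloud("top",d);Z=P[...,2];k=(Z>190)&(Z<230);k[:,:260]=0;k[:,310:]=0;k[:170]=0;k[225:]=0
print(k.sum(),P[k].mean(0),cv2.minAreaRect(P[k][:,:2].astype(np.float32)))
yaw=np.deg2rad(20.9);x=np.array([np.cos(yaw),np.sin(yaw)]);
print("from lid: hinge",((L+R_)/2)[:2]+190*x,"knob",((L+R_)/2)[:2]+50*x,"handle",((L+R_)/2)[:2]-45*x)
for n,a,b in(("jar",145,522),("timer",562,340),("tip",520,185),("rack",98,385)):print(n,q(a,b,30))
E
```

```text
lid front [465.5 169.1 175. ] [535.4 -10.9 175. ] [-69.9 180.    0. ]
rear [644.7 236.1 175. ] [712.7  58.8 175. ]
knob [545.5 100.6 185. ]
handle [433.9 128.  160. ] [481.2   6.8 160. ] [457.55  67.4  160.  ]
108 [544.55326897  99.38835046 213.69835677] ((545.1055908203125, 99.91279602050781), (14.208526611328125, 52.002140045166016), 20.94239044189453)
from lid: hinge [677.94885012 146.88021987] knob [547.16022372  96.93689997] handle [458.41079866  63.04679003]
jar [389.  219.9  30. ]
timer [533.6 -89.9  30. ]
tip [650.2 -55.5  30. ]
rack [490.8 258.8  30. ]
```

Request:
servo_tool:
  motion:
    - {"travel": [0.12, 0.095, -0.02], "rot": [0, 0, 0], "hand": 1}
    - {"travel": [0.12, 0.095, -0.02], "rot": [0, 0, 0], "hand": 1}
    - {"travel": [0.12, 0.095, -0.02], "rot": [0, 0, 0], "hand": 1}
    - {"travel": [0.12, 0.095, -0.02], "rot": [0, 0, 0], "hand": 1}
    - {"travel": [0.12, 0.095, -0.02], "rot": [0, 0, 0], "hand": 1}
    - {"travel": [0.12, 0.095, -0.02], "rot": [0, 0, 0], "hand": 1}
    - {"travel": [0.12, 0.095, -0.01], "rot": [0, 0, 0], "hand": 1}
    - {"travel": [0.12, 0.095, 0], "rot": [0, 0, 0], "hand": 1}
    - {"travel": [0.12, 0.095, 0], "rot": [0, 0, 0], "hand": 1}
    - {"travel": [0.12, 0.095, 0], "rot": [0, 0, 0], "hand": 1}

```text
clock: 0.93
position: [380.3, 307.9, 263.7]
ee_rot: [0.994, -0.113, -0.0, 0.0]
contact_force: [0.2, 0.4, -0.5]
gripper_width: 85.6
grasp_force: 0.0
```

Request:
servo_tool:
  motion:
    - {"travel": [0.12, 0.095, 0], "rot": [0, 0, 0], "hand": 1}
    - {"travel": [0.12, 0.095, 0], "rot": [0, 0, 0], "hand": 1}
    - {"travel": [0.12, 0.095, 0], "rot": [0, 0, 0], "hand": 1}
    - {"travel": [0.12, 0.095, 0], "rot": [0, 0, 0], "hand": 1}
    - {"travel": [0.12, 0.095, 0], "rot": [0, 0, 0], "hand": 1}
    - {"travel": [0.12, 0.095, 0], "rot": [0, 0, 0], "hand": 1}
    - {"travel": [0.12, 0.095, 0], "rot": [0, 0, 0], "hand": 1}
    - {"travel": [0, 0, 0], "rot": [0, 0, 0.0195], "hand": 1}
    - {"travel": [0, 0, 0], "rot": [0, 0, 0.0195], "hand": 1}
    - {"travel": [0, 0, 0], "rot": [0, 0, 0.0195], "hand": 1}

```text
clock: 1.77
position: [546.9, 99.2, 262.9]
ee_rot: [0.955, -0.297, -0.001, 0.0]
contact_force: [-0.6, 0.4, 0.5]
gripper_width: 85.6
grasp_force: 0.0
```

Request:
servo_tool:
  motion:
    - {"travel": [0, 0, 0], "rot": [0, 0, 0.0195], "hand": 0.6}
    - {"travel": [0, 0, 0], "rot": [0, 0, 0.0195], "hand": 0.6}
    - {"travel": [0, 0, 0], "rot": [0, 0, 0.0195], "hand": 0.6}
    - {"travel": [0, 0, 0], "rot": [0, 0, 0.0195], "hand": 0.6}
    - {"travel": [0, 0, 0], "rot": [0, 0, 0.0195], "hand": 0.6}
    - {"travel": [0, 0, 0], "rot": [0, 0, 0], "hand": 0.6}
    - {"travel": [0, 0, 0], "rot": [0, 0, 0], "hand": 0.6}

```text
clock: 2.35
position: [546.5, 100.3, 263.4]
ee_rot: [0.824, -0.567, -0.0, 0.0]
contact_force: [-0.6, -0.6, -1.3]
gripper_width: 51.1
grasp_force: 0.0
```

```bash
cat >>h.py <<'E'
yaw=np.deg2rad(20.9)
def st():
    s=sensors.read_state();r=Ro.from_quat(s["ee_rot"]);M=r.as_matrix()
    print("t",s["clock"],"pos",s["position"].round(1),"x yaw",np.rad2deg(np.arctan2(M[1,0],M[0,0])).round(2),"z",M[:,2].round(4),"w",round(s["gripper_width"],1),"F",s["contact_force"].round(2),"T",s["wrist_torque"].round(3),"g",s["grasp_force"],"j",s["joints"].round(2))
    return s,M
def go(target):
    s,M=st();d=M.T@(np.array(target)-s["position"]);print("tool delta/250",(d/250).round(4))
E
python3 - <<'E'
from h import *
go([545.2,99.9,191])
p,d=get_image("wrist");cv2.imwrite("pics/w1.png",p[...,::-1])
E
```

```text
t 2.35 pos [546.5 100.3 263.4] x yaw -69.04 z [-8.e-04 -2.e-04 -1.e+00] w 51.1 F [-0.56 -0.58 -1.33] T [ 0.001 -0.051  0.024] g 0.0 j [ 0.47  0.25 -0.11 -0.   -1.21 -0.11]
tool delta/250 [-0.0005  0.0053  0.2897]
```

View pics/w1.png

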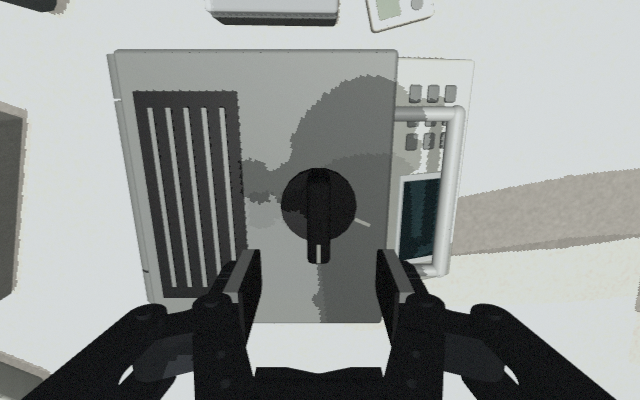

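The wrist view shows the knob bar at about (319,215), aligned midway between the fingers (centre u≈318). I'll descend and grip.

Request:
servo_tool:
  motion:
    - {"travel": [0, 0.0025, 0.1], "rot": [0, 0, 0], "hand": 0.6}
    - {"travel": [0, 0.0025, 0.1], "rot": [0, 0, 0], "hand": 0.6}
    - {"travel": [0, 0, 0.06], "rot": [0, 0, 0], "hand": 0.6}
    - {"travel": [0, 0, 0.028], "rot": [0, 0, 0], "hand": 0.6}
    - {"travel": [0, 0, 0], "rot": [0, 0, 0], "hand": 0}
    - {"travel": [0, 0, 0], "rot": [0, 0, 0], "hand": 0}
    - {"travel": [0, 0, 0], "rot": [0, 0, 0], "hand": 0}
    - {"travel": [0, 0, 0], "rot": [0, 0, 0], "hand": 0}
    - {"travel": [0, 0, 0], "rot": [0, 0, 0], "hand": 0}
    - {"travel": [0, 0, 0], "rot": [0, 0, 0], "hand": 0}

```text
clock: 3.23
position: [546.6, 100.2, 193.4]
ee_rot: [0.823, -0.568, 0.001, -0.001]
contact_force: [0.7, 0.6, 3.3]
gripper_width: 12.7
grasp_force: 61.5
```

```bash
python3 -c "
from h import *
go([545.2,99.9,191])"
```

```text
t 3.2333 pos [546.6 100.2 193.4] x yaw -69.17 z [ 3.2e-03  9.0e-04 -1.0e+00] w 12.7 F [0.68 0.57 3.31] T [ 0.144 -0.023  0.082] g 61.46596312522888 j [ 0.47  0.3  -0.22  0.   -1.05 -0.11]
tool delta/250 [-0.0007  0.0056  0.0094]
```

Request:
servo_tool:
  motion:
    - {"travel": [0, 0, 0], "rot": [0, 0, -0.018], "hand": 0}
    - {"travel": [0, 0, 0], "rot": [0, 0, -0.018], "hand": 0}
    - {"travel": [0, 0, 0], "rot": [0, 0, -0.018], "hand": 0}
    - {"travel": [0, 0, 0], "rot": [0, 0, -0.018], "hand": 0}
    - {"travel": [0, 0, 0], "rot": [0, 0, -0.018], "hand": 0}
    - {"travel": [0, 0, 0], "rot": [0, 0, -0.018], "hand": 0}
    - {"travel": [0, 0, 0], "rot": [0, 0, -0.018], "hand": 0}
    - {"travel": [0, 0, 0], "rot": [0, 0, -0.018], "hand": 0}
    - {"travel": [0, 0, 0], "rot": [0, 0, -0.018], "hand": 0}
    - {"travel": [0, 0, 0], "rot": [0, 0, -0.018], "hand": 0}

```text
clock: 4.07
position: [546.2, 99.8, 193.4]
ee_rot: [0.999, -0.036, 0.001, -0.0]
contact_force: [-0.6, -0.8, 4.5]
gripper_width: 12.9
grasp_force: 61.8
```

Request:
servo_tool:
  motion:
    - {"travel": [0, 0, 0], "rot": [0, 0, 0], "hand": 0}
    - {"travel": [0, 0, 0], "rot": [0, 0, 0], "hand": 0}
    - {"travel": [0, 0, 0], "rot": [0, 0, 0], "hand": 0}

```text
clock: 4.32
position: [546.2, 99.8, 193.3]
ee_rot: [0.999, -0.04, 0.001, -0.0]
contact_force: [-0.3, -0.9, 6.3]
gripper_width: 12.8
grasp_force: 61.9
```

```bash
python3 -c "
from h import *
st()"
```

```text
t 4.3167 pos [546.2  99.8 193.3] x yaw -4.53 z [ 0.0021  0.     -1.    ] w 12.8 F [-0.31 -0.91  6.26] T [-0.27   0.272  0.078] g 61.903098821640015 j [ 0.47  0.3  -0.22  0.   -1.05  1.02]
```

Request:
servo_tool:
  motion:
    - {"travel": [0, 0, 0], "rot": [0, 0, 0], "hand": 0.6}
    - {"travel": [0, 0, 0], "rot": [0, 0, 0], "hand": 0.6}
    - {"travel": [0, 0, 0], "rot": [0, 0, 0], "hand": 0.6}
    - {"travel": [0, 0, 0], "rot": [0, 0, 0], "hand": 0.6}
    - {"travel": [0, 0, -0.06], "rot": [0, 0, 0], "hand": 0.6}
    - {"travel": [0, 0, -0.12], "rot": [0, 0, 0], "hand": 0.6}
    - {"travel": [0, 0, -0.12], "rot": [0, 0, 0], "hand": 0.6}
    - {"travel": [0, 0, 0], "rot": [0, 0, 0.0195], "hand": 0.6}
    - {"travel": [0, 0, 0], "rot": [0, 0, 0.0195], "hand": 0.6}
    - {"travel": [0, 0, 0], "rot": [0, 0, 0.0195], "hand": 0.6}

```text
clock: 5.15
position: [545.6, 100.1, 267.2]
ee_rot: [0.975, -0.224, 0.0, -0.0]
contact_force: [0.3, 0.1, -0.2]
gripper_width: 51.5
grasp_force: 0.0
```

Request:
servo_tool:
  motion:
    - {"travel": [0, 0, 0], "rot": [0, 0, 0.0195], "hand": 0.6}
    - {"travel": [0, 0, 0], "rot": [0, 0, 0.0195], "hand": 0.6}
    - {"travel": [0, 0, 0], "rot": [0, 0, 0.0195], "hand": 0.6}
    - {"travel": [0, 0, 0], "rot": [0, 0, 0.0195], "hand": 0.5}
    - {"travel": [0, 0, 0], "rot": [0, 0, 0.0195], "hand": 0.5}
    - {"travel": [0, 0, 0], "rot": [0, 0, 0.0195], "hand": 0.5}
    - {"travel": [0, 0, 0], "rot": [0, 0, 0.003], "hand": 0.5}
    - {"travel": [0, 0, 0], "rot": [0, 0, 0], "hand": 0.5}
    - {"travel": [0, 0, 0], "rot": [0, 0, 0], "hand": 0.5}

```text
clock: 5.9
position: [545.5, 99.9, 266.6]
ee_rot: [0.826, -0.563, -0.0, 0.0]
contact_force: [0.5, 0.1, 0.5]
gripper_width: 42.8
grasp_force: 0.0
```

```bash
python3 - <<'E'
from h import *
go([457,66,265])
p,d=get_image("wrist");cv2.imwrite("pics/w2.png",p[...,::-1])
s=sensors.read_state();M=Ro.from_quat(s["ee_rot"]).as_matrix();c=camera_params("wrist");K=c["camera_matrix"]
v,u=np.mgrid[:400,:640];P=np.stack([(u-K[0,2])/K[0,0]*d,(v-K[1,2])/K[1,1]*d,d,np.ones_like(d)],-1)@c["mount"].T
W=P[...,:3]@M.T+s["position"];np.save("W.npy",W)
z=W[...,2];m=(z>145)&(z<170)&(u>400)
q=W[m];x=np.array([np.cos(yaw),np.sin(yaw)]);y=np.array([-x[1],x[0]])
r=q[:,:2]-[456.3,66.1];print(len(q),np.percentile(r@x,[1,10,50,90,99]),np.percentile(r@y,[1,50,99]))
b=abs(r@x)<12;print("bar mid",b.sum(),q[b].mean(0),q[b][:,2].max(),(r[b]@y).min(),(r[b]@y).max())
k=(z>209)&(z<222)&(np.hypot(W[...,0]-545,W[...,1]-100)<35);print("knob",cv2.minAreaRect(W[k][:,:2].astype(np.float32)))
E
```

```text
t 5.9 pos [545.5  99.9 266.6] x yaw -68.54 z [-4.e-04 -1.e-04 -1.e+00] w 42.8 F [0.55 0.11 0.49] T [-0.041 -0.009 -0.001] g 0.0 j [ 0.47  0.24 -0.11 -0.   -1.22 -0.1 ]
tool delta/250 [-0.0033  0.3792  0.0066]
3828 [-2.66689834 -0.23218377  6.06431858 24.8621864  38.67224483] [-64.59531655 -15.82354163  62.46821473]
bar mid 2955 [462.15254566  62.52484312 164.6309281 ] 168.02499278322315 -65.49540292324859 65.18691179291373
knob ((547.0225830078125, 100.91905212402344), (14.427087783813477, 52.203468322753906), 85.62028503417969)
```

View pics/w2.png

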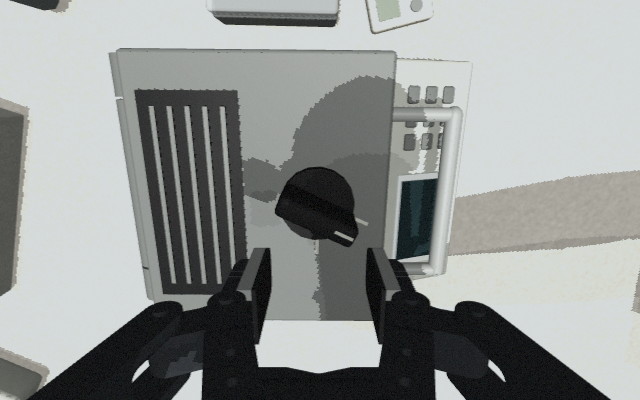

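The wrist view shows the knob turned about 65°, with the bar angled towards (345,238), so it is unlocked. The handle bar is at u≈450, from v=112 to v=272. Moving over the handle.

Request:
servo_tool:
  motion:
    - {"travel": [-0.003, 0.124, 0], "rot": [0, 0, 0.0015], "hand": 0.4}
    - {"travel": [0, 0.124, 0], "rot": [0, 0, 0], "hand": 0.4}
    - {"travel": [0, 0.124, 0], "rot": [0, 0, 0], "hand": 0.4}
    - {"travel": [0, 0, 0.06], "rot": [0, 0, 0], "hand": 0.4}
    - {"travel": [0, 0, 0.12], "rot": [0, 0, 0], "hand": 0.4}
    - {"travel": [0, 0, 0.06], "rot": [0, 0, 0], "hand": 0.4}
    - {"travel": [0, 0, 0], "rot": [0, 0, 0], "hand": 0.4}
    - {"travel": [0, 0, 0], "rot": [0, 0, 0], "hand": 0.4}

```text
clock: 6.62
position: [458.5, 67.1, 206.8]
ee_rot: [0.823, -0.567, -0.0, 0.001]
contact_force: [0.5, 0.7, 1.3]
gripper_width: 34.6
grasp_force: 0.0
```

```bash
python3 - <<'E'
from h import *
go([458.5,66.8,143])
p,d=get_image("wrist");cv2.imwrite("pics/w3.png",p[...,::-1])
E
```

```text
t 6.6167 pos [458.5  67.1 206.8] x yaw -69.14 z [-8.e-04 -1.e-03 -1.e+00] w 34.6 F [0.51 0.73 1.28] T [-0.062 -0.013 -0.009] g 0.0 j [ 0.5   0.13 -0.41  0.   -1.03 -0.13]
tool delta/250 [1.100e-03 1.000e-04 2.551e-01]
```

View pics/w3.png

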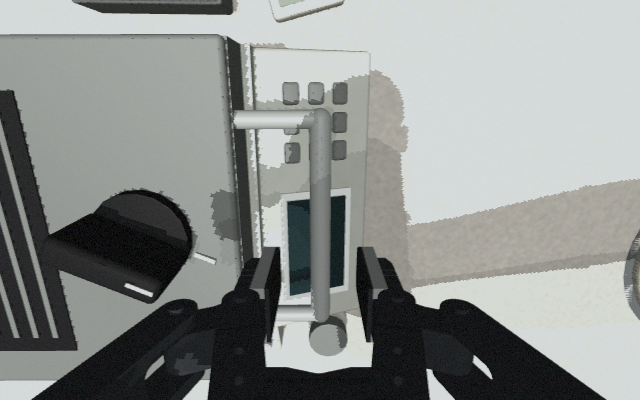

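The bar is at u≈320, centred between the fingers (centre u≈317). I'll descend and pinch it.

Request:
servo_tool:
  motion:
    - {"travel": [0, 0, 0.1], "rot": [0, 0, 0], "hand": 0.4}
    - {"travel": [0, 0, 0.1], "rot": [0, 0, 0], "hand": 0.4}
    - {"travel": [0, 0, 0.055], "rot": [0, 0, 0], "hand": 0.4}
    - {"travel": [0, 0, 0], "rot": [0, 0, 0], "hand": 0.4}
    - {"travel": [0, 0, 0], "rot": [0, 0, 0], "hand": 0}
    - {"travel": [0, 0, 0], "rot": [0, 0, 0], "hand": 0}
    - {"travel": [0, 0, 0], "rot": [0, 0, 0], "hand": 0}
    - {"travel": [0, 0, 0], "rot": [0, 0, 0], "hand": 0}
    - {"travel": [0, 0, 0], "rot": [0, 0, 0], "hand": 0}

```text
clock: 7.42
position: [457.7, 66.8, 144.5]
ee_rot: [0.823, -0.568, -0.0, 0.001]
contact_force: [-4.3, -0.7, 5.1]
gripper_width: 10.0
grasp_force: 58.6
```

```bash
python3 - <<'E'
from h import *
st()
f=lambda a:(235*np.cos(a)-25*np.sin(a),235*np.sin(a)+25*np.cos(a))
for s in(np.linspace(0,.8,17),np.linspace(.8,.6,6)):
    A=np.array([f(a) for a in s]);print((np.diff(A,axis=0)/250).round(4).tolist())
E
```

```text
t 7.4167 pos [457.7  66.8 144.5] x yaw -69.2 z [-1.2e-03 -6.0e-04 -1.0e+00] w 10.0 F [-4.34 -0.73  5.14] T [-0.274  1.557  0.015] g 58.63750398159027 j [ 0.5   0.2  -0.5  -0.   -0.87 -0.13]
[[-0.0062, 0.0469], [-0.0085, 0.0465], [-0.0108, 0.046], [-0.0131, 0.0454], [-0.0154, 0.0447], [-0.0176, 0.0439], [-0.0197, 0.0429], [-0.0219, 0.0419], [-0.0239, 0.0408], [-0.0259, 0.0395], [-0.0279, 0.0382], [-0.0298, 0.0367], [-0.0316, 0.0352], [-0.0333, 0.0336], [-0.0349, 0.0319], [-0.0365, 0.0301]]
[[0.0293, -0.0239], [0.0283, -0.0251], [0.0273, -0.0262], [0.0262, -0.0272], [0.0251, -0.0283]]
```

Request:
servo_tool:
  motion:
    - {"travel": [0, -0.0062, -0.0469], "rot": [0, 0, 0], "hand": 0}
    - {"travel": [0, -0.0085, -0.0465], "rot": [0, 0, 0], "hand": 0}
    - {"travel": [0, -0.0108, -0.046], "rot": [0, 0, 0], "hand": 0}
    - {"travel": [0, -0.0131, -0.0454], "rot": [0, 0, 0], "hand": 0}
    - {"travel": [0, -0.0154, -0.0447], "rot": [0, 0, 0], "hand": 0}
    - {"travel": [0, -0.0176, -0.0439], "rot": [0, 0, 0], "hand": 0}
    - {"travel": [0, -0.0197, -0.0429], "rot": [0, 0, 0], "hand": 0}
    - {"travel": [0, -0.0219, -0.0419], "rot": [0, 0, 0], "hand": 0}
    - {"travel": [0, 0, 0], "rot": [0, 0, 0], "hand": 0}
    - {"travel": [0, 0, 0], "rot": [0, 0, 0], "hand": 0}

```text
clock: 8.25
position: [482.9, 76.6, 234.1]
ee_rot: [0.823, -0.568, -0.001, 0.001]
contact_force: [-7.0, -0.7, 2.4]
gripper_width: 9.7
grasp_force: 58.5
```

```bash
cat >>h.py <<'E'
def ang(p0=np.array([457.7,66.8,144.5])):
    s,M=st();d=s["position"]-p0;x=np.array([np.cos(yaw),np.sin(yaw)])
    fx=235-d[:2]@x;fz=25+d[2];print("side",d[:2]@[-x[1],x[0]],"r",np.hypot(fx,fz),"of 236.3; a=",np.arctan2(fz,fx)-np.arctan2(25,235))
E
python3 -c "
from h import *
ang()"
```

```text
t 8.25 pos [482.9  76.6 234.1] x yaw -69.22 z [-0.0036 -0.001  -1.    ] w 9.7 F [-6.97 -0.75  2.37] T [-0.396  2.17   0.041] g 58.54047775268555 j [ 0.49  0.15 -0.31 -0.   -1.11 -0.13]
side 0.11414686490229735 r 237.45335320544305 of 236.3; a= 0.3977837605731768
```

Request:
servo_tool:
  motion:
    - {"travel": [0, -0.0239, -0.0408], "rot": [0, 0, 0], "hand": 0}
    - {"travel": [0, -0.0259, -0.0395], "rot": [0, 0, 0], "hand": 0}
    - {"travel": [0, -0.0279, -0.0382], "rot": [0, 0, 0], "hand": 0}
    - {"travel": [0, -0.0298, -0.0367], "rot": [0, 0, 0], "hand": 0}
    - {"travel": [0, -0.0316, -0.0352], "rot": [0, 0, 0], "hand": 0}
    - {"travel": [0, -0.0333, -0.0336], "rot": [0, 0, 0], "hand": 0}
    - {"travel": [0, -0.0349, -0.0319], "rot": [0, 0, 0], "hand": 0}
    - {"travel": [0, -0.0365, -0.0301], "rot": [0, 0, 0], "hand": 0}
    - {"travel": [0, 0, 0], "rot": [0, 0, 0], "hand": 0}
    - {"travel": [0, 0, 0], "rot": [0, 0, 0], "hand": 0}

```text
clock: 9.08
position: [539.8, 98.3, 308.8]
ee_rot: [0.823, -0.568, -0.0, 0.001]
contact_force: [-11.4, -0.1, 11.6]
gripper_width: 9.6
grasp_force: 59.2
```

```bash
python3 - <<'E'
from h import *
ang()
p,d=get_image("wrist");cv2.imwrite("pics/w4.png",p[...,::-1])
P=cloud("top",get_image("top")[1]);x=np.array([np.cos(yaw),np.sin(yaw)]);y=np.array([-x[1],x[0]])
r=P[...,:2]-[676,150];a=-(r@x);b=r@y
m=(a>20)&(a<200)&(b>60)&(b<98)&(P[...,2]>190)&(P[...,2]<340)
f=np.polyfit(a[m],P[...,2][m],1);print(m.sum(),"lid slope angle",np.arctan(f[0]))
E
```

```text
t 9.0833 pos [539.8  98.3 308.8] x yaw -69.16 z [-1.4e-03 -9.0e-04 -1.0e+00] w 9.6 F [-11.42  -0.05  11.56] T [-0.034  3.82  -0.031] g 59.21408414840698 j [ 0.48  0.21 -0.05  0.   -1.32 -0.11]
side 0.143585454064758 r 239.66590724743398 of 236.3; a= 0.8043870911185454
56 lid slope angle 0.7703700260663008
```

View pics/w4.png

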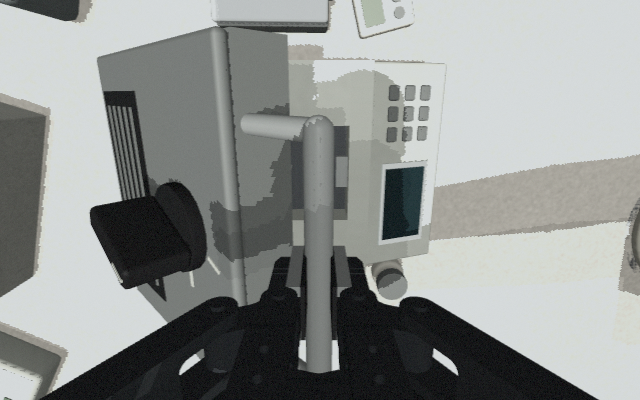

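The lid is up and still pinched: the bar is at u≈318 between the pads, and the tilted lid and the unlocked knob show at left. Measured angle is about 0.77–0.80 rad, so I'll ease it down to about 0.60.

Request:
servo_tool:
  motion:
    - {"travel": [0, 0, 0], "rot": [0, 0, 0], "hand": 0}
    - {"travel": [0, 0.014, 0.0125], "rot": [0, 0, 0], "hand": 0}
    - {"travel": [0, 0.014, 0.0125], "rot": [0, 0, 0], "hand": 0}
    - {"travel": [0, 0.0135, 0.013], "rot": [0, 0, 0], "hand": 0}
    - {"travel": [0, 0.0135, 0.013], "rot": [0, 0, 0], "hand": 0}
    - {"travel": [0, 0.013, 0.0135], "rot": [0, 0, 0], "hand": 0}
    - {"travel": [0, 0.013, 0.0135], "rot": [0, 0, 0], "hand": 0}
    - {"travel": [0, 0.0125, 0.014], "rot": [0, 0, 0], "hand": 0}
    - {"travel": [0, 0.0125, 0.014], "rot": [0, 0, 0], "hand": 0}
    - {"travel": [0, 0.012, 0.014], "rot": [0, 0, 0], "hand": 0}

```text
clock: 10.02
position: [510.8, 87.2, 278.4]
ee_rot: [0.823, -0.568, -0.001, 0.002]
contact_force: [-16.9, -0.1, 15.9]
gripper_width: 9.7
grasp_force: 60.3
```

Request:
servo_tool:
  motion:
    - {"travel": [0, 0.006, 0.014], "rot": [0, 0, 0], "hand": 0}
    - {"travel": [0, 0, 0], "rot": [0, 0, 0], "hand": 0}
    - {"travel": [0, 0, 0], "rot": [0, 0, 0], "hand": 0}
    - {"travel": [0, 0, 0], "rot": [0, 0, 0], "hand": 0}
    - {"travel": [0, 0, 0], "rot": [0, 0, 0], "hand": 0}
    - {"travel": [0, 0, 0], "rot": [0, 0, 0], "hand": 0}

```text
clock: 10.52
position: [507.4, 85.9, 274.0]
ee_rot: [0.823, -0.568, -0.003, 0.004]
contact_force: [-20.1, -1.8, 16.3]
gripper_width: 9.8
grasp_force: 60.8
```

```bash
python3 - <<'E'
from h import *
ang()
p,d=get_image("wrist");cv2.imwrite("pics/w5.png",p[...,::-1])
P=cloud("top",get_image("top")[1]);x=np.array([np.cos(yaw),np.sin(yaw)]);y=np.array([-x[1],x[0]])
r=P[...,:2]-[676,150];a=-(r@x);b=r@y
m=(a>20)&(a<200)&(b>60)&(b<98)&(P[...,2]>180)&(P[...,2]<340)
f=np.polyfit(a[m],P[...,2][m],1);print(m.sum(),"lid slope angle",np.arctan(f[0]))
E
```

```text
t 10.5167 pos [507.4  85.9 274. ] x yaw -69.2 z [-0.0096 -0.0036 -0.9999] w 9.8 F [-20.09  -1.77  16.28] T [-0.374  5.767 -0.029] g 60.75095772743225 j [ 0.48  0.17 -0.18 -0.   -1.23 -0.12]
side 0.0670041615620354 r 238.49862337432754 of 236.3; a= 0.5984966575251994
352 lid slope angle 0.5812121380881243
```

View pics/w5.png

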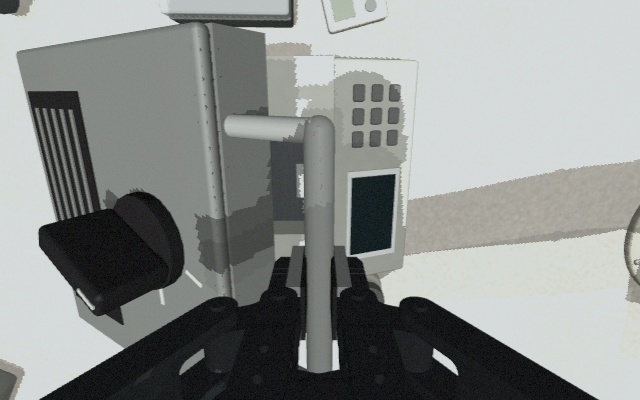

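Still pinched at about 0.58–0.60 rad. I'll relieve the radial preload a little and let it settle.

Request:
servo_tool:
  motion:
    - {"travel": [0, 0.0035, -0.0025], "rot": [0, 0, 0], "hand": 0}
    - {"travel": [0, 0.0035, -0.0025], "rot": [0, 0, 0], "hand": 0}
    - {"travel": [0, 0, 0], "rot": [0, 0, 0], "hand": 0}
    - {"travel": [0, 0, 0], "rot": [0, 0, 0], "hand": 0}
    - {"travel": [0, 0, 0], "rot": [0, 0, 0], "hand": 0}
    - {"travel": [0, 0, 0], "rot": [0, 0, 0], "hand": 0}
    - {"travel": [0, 0, 0], "rot": [0, 0, 0], "hand": 0}
    - {"travel": [0, 0, 0], "rot": [0, 0, 0], "hand": 0}

```text
clock: 11.28
position: [508.1, 86.1, 274.9]
ee_rot: [0.823, -0.568, -0.001, 0.002]
contact_force: [-13.1, -1.4, 10.6]
gripper_width: 9.7
grasp_force: 60.3
```

```bash
python3 - <<'E'
from h import *
ang()
P=cloud("top",get_image("top")[1]);x=np.array([np.cos(yaw),np.sin(yaw)]);y=np.array([-x[1],x[0]])
r=P[...,:2]-[676,150];a=-(r@x);b=r@y
m=(a>20)&(a<200)&(b>60)&(b<98)&(P[...,2]>180)&(P[...,2]<340)
A=np.arctan(np.polyfit(a[m],P[...,2][m],1)[0]);print("lid",A)
if .53<A<.64: print(job_done())
E
```

```text
t 11.2833 pos [508.1  86.1 274.9] x yaw -69.19 z [-0.0045 -0.0017 -1.    ] w 9.7 F [-13.07  -1.37  10.63] T [-0.205  3.832  0.013] g 60.27663230895996 j [ 0.48  0.17 -0.18 -0.   -1.23 -0.12]
side 0.08739225674605934 r 238.5463728312163 of 236.3; a= 0.6033647398609767
lid 0.5900084369741069
the job is handed in; nothing more can be done
None
```

Job handed in at 11.3 s (verdict not shown): the knob is unlocked at about 1.13 rad, the lid went to about 0.77–0.80 rad and is now held in the fingers at about 0.59–0.60 rad; I didn't re-measure the other things on the bench, but the arm never worked near them.

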